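# Set a channel selector by its clicks and confirm

### The job

On the white fibre-switch console, push the selector's black fin round clockwise (seen from above) with a fingertip, click by click, until it rests in the click that points at the green marker; do not turn it past that click, and only push it gently, never grip it. Then press the blue button fully down and let it come back up. Leave the jar, the metal post and the small black box where they stand.

Things in the scene. Friction and masses are not known exactly. Their poses are not given: they have to be found in the camera images.
- console: Fixed white bench console, 240 (its x) x 360 (its y) x 65 mm high; origin at the centre of its underside, on the table; x to its far edge, y to its left, z up. Flat top panel 65 mm above the origin. Vertical selector axis at x 0, y 70 mm; blue button at x -35, y -100 mm. Click 0 of the selector points 108 degrees anticlockwise from x, click 3 along x, click 6 (red mark) 108 degrees clockwise.
- selector (a joint): Selector angle, rad: 0 at click 0, growing clockwise seen from above, 0.628 (36 degrees) a click, clicks 0 to 6, stops 0.15 beyond the ends. A spring detent pulls it to the nearest click: pushed past half-way it snaps ahead into the next by itself and stays there when let go. About 3 N at the fin moves it out of a click. It starts at or near click 0 or 1; the goal is click 3, 4 or 5.
- fin (a point): Point inside the fin, 36 mm from the axis, 24 mm above the panel; x outward along the fin, y anticlockwise, z up. Selector: grey disc (diameter 92, top 12 mm above the panel) with black hub (diameter 24) and one black fin, 24 mm high above the disc, 10 mm thick, from the hub to 45 mm from the axis, white line on top. It points at the click set. To turn it clockwise push the fin's +y side.
- green_marker: Green flat disc, diameter 16 mm, 2 mm thick, on the panel at click 3, 4 or 5, 62 mm from the selector's axis; origin at the centre of its underside. Pale discs (diameter 12 mm, red at click 6) mark the other clicks on the same circle.
- confirm_top (a point): Centre of the top of the blue push button (28 mm diameter, in a black housing on the panel); it sinks straight down.
- confirm (a joint): Travel of the blue button, m: 0 up, 0.006 fully down, where its spring pushes with 5 N; it springs back. It counts as pressed beyond 0.0045.
- cap_jar: Small loose jar with a yellow lid, 42 mm diameter, 50 mm high, standing on the console's panel near its far edge; origin at the centre of its underside. Leave alone.
- post: Loose aluminium optics post, foot 56 mm diameter, 70 mm high, on the table to the right of the console; origin at the centre of its underside. Leave alone.
- adapter: Small loose black box, 60 x 35 x 30 mm, on the table to the left of the console; origin at the centre of its underside. Leave alone.

How it is judged:
By the outcome, as a careful person would: the job done as asked, in the order asked, and still so for the second after the job is handed in, with the robot touching nothing.
It also fails if it takes over 51 s, if anything falls off the work surface, if the arm or the gripper's body presses on something with over 40 N, if the wrist force passes 120 N, or if a joint passes its speed limit or range.

### The arm

A 6-joint arm with a two-finger parallel gripper is mounted at the origin on the work surface. World frame = base frame: x ahead of the robot, y to its left, z up, the work surface at z = 0. Lengths are in mm, angles in degrees, forces in N, time in s.
With the tool pointing down it reaches from about 250 to 725 mm from the base axis. Payload 4 kg.
Tool frame: the origin (TCP) lies midway between the tips of the shut fingers; the grasp point (between the pads) lies 19 mm behind it; x points along the fingers, y is the direction in which the jaws open and shut, and the axes are right-handed (so a half turn about x gives the same grasp; the last joint's range is limited). The gripper opens to 85 mm and grips with 20 to 120 N. Pads are 22 mm wide; open, the fingers measure 114 mm over their backs; the gripper's body (76 mm by 85 mm) begins 54 mm behind the grasp point. The pads swing forward as they close: fully open they stand 13 mm farther back than shut.
Start: joints at [-72.422, 13.785, 0.286, 76.501, 0, 90], TCP at [151.003, -476.652, 231.306] pointing down, gripper open.
Joint ranges: [-155.79, 155.79], [-60.16, 107.12], [-62.33, 73.08], [-114, 123.19], [-81.49, 82.49], [-180, 180]. Speed limits (degrees/s): [159.86, 159.86, 180, 180, 180, 180].

### API

Orientations are given as a 3x3 rotation matrix whose columns are the frame's x, y, z axes.
In Python, from cell import env gives the robot as it stands.
- The arm moves only by the shell command python3 -m inch 'ROWS' [FORCE]. ROWS is JSON, a list of rows, each a list of 3 entries, a list of its own where there are three numbers: the turn, a rotation vector about the tool's x, y, z in degrees, then the shift along the tool's x, y, z in mm, then the opening, from -1 (shut) to 1 (fully open), so that 0 is half open. In form: [[[wx, wy, wz], [dx, dy, dz], fingers], ...]. A call has 1 to 5 rows; each row shifts and turns the pose as measured when the row begins, along the tool's axes as they then stand; what a row does not reach is not made up. A row lasts 1/10 s, in which the tool goes at most 50 mm and 8.59 degrees, less where a joint would pass 70% of its speed; a pose out of reach is approached as far as the arm can. A call is refused whole if a number of a shift passes 50 or a number of a turn 8.59, either way. A call with a gripper value outside its range is refused whole. The fingers move at their own pace and stop on an object; FORCE is the grip in N (left out, the last holds). Time passes only in rows, so rows that do not move let the fingers close. It gives the time, the measured TCP pose, the force and the opening at its end, in the units of the state.
- env.get_state(): the state, without advancing time (a new reading comes with each control period).
- env.read_camera(name): name is "side" or "top" or "wrist"; returns a dict with "image" (420x560x3 uint8, red, green, blue), "vfov" (degrees; the focal length in pixels is half the picture's height over the tangent of half this angle, whatever the lens; pixels are square), "cx", "cy" (the principal point, pixels), "world_to_cam" (4x4, takes a point from world to camera coordinates). Camera axes: x right, y up, looking along -z (the intrinsics and any distortion apply to the point x, -y, -z); pixel columns grow to the right and rows downward; lengths in mm; the calibration is good to about 2 mm. A picture is of the moment at which its call begins. There is no depth.
- env.finish_job(): hands the job in, once; it reports no verdict.
The state is a dict: "t": time; "q": joint angles; "joint_vel": joint speeds; "joint_efforts": joint torques, N m; "tcp_pos": TCP position; "tool_rot": TCP orientation; "force": force on the tool from outside, world axes, zero at the start; "ft_torque": the same for the moment, N m; "finger_gap": finger opening in mm.
Only numpy, scipy, OpenCV 4.12 (cv2) and the standard library are available. Lean on these libraries where they do the work, as an engineer would, in place of code of your own. Each camera call takes 0.05 s, during which the arm holds its last target. There are 200 camera calls.

## Working session

There is one attempt and no reset: what is moved stays moved. The work goes in short steps, Python scripts to look and compute and a shell command to move; the robot and the scene stay as the last step left them, time stands still between calls to the robot, and variables do not carry over. Pictures are saved under pics/ and viewed, about 8 in all and at most 12, crops included, and the job is handed in when it is done.

```bash
mkdir -p pics
python3 - <<'E'
from cell import env
import cv2,numpy as np
for n in ("top","side"):
    c=env.read_camera(n); cv2.imwrite(f"pics/{n}0.png",c["image"][:,:,::-1]); print({k:(v.round(4).tolist() if hasattr(v,'round') and hasattr(v,'tolist') else v) for k,v in c.items() if k!="image"})
s=env.get_state(); print(s)
E
```

```text
{'vfov': 52.12273677338002, 'cx': 286.4622751631649, 'cy': 208.1091048842955, 'world_to_cam': [[0.0102, -0.9999, -0.0089, 39.109], [0.996, 0.0094, 0.0891, -555.927], [-0.089, -0.0098, 0.996, -980.2912], [0.0, 0.0, 0.0, 1.0]]}
{'vfov': 54.78433201474968, 'cx': 279.10291789337606, 'cy': 218.4006281587826, 'world_to_cam': [[-0.9853, -0.1699, -0.0171, 560.8874], [0.0875, -0.5882, 0.804, -90.5431], [-0.1466, 0.7907, 0.5944, -743.8558], [0.0, 0.0, 0.0, 1.0]]}
{'t': 0.1, 'q': array([-7.24217935e+01,  1.38288605e+01,  2.21797674e-01,  7.65005292e+01,
        9.60503044e-05,  9.00007025e+01]), 'joint_vel': array([-0.0226745 , -0.05073625,  0.1246519 , -0.07899917,  0.03121527,
        0.10856244]), 'joint_efforts': array([-2.21836638e-05, -3.73137975e+01,  2.53010076e+01,  1.08374428e-02,
        3.79890560e-05, -3.14599610e-06]), 'tcp_pos': array([ 150.83670722, -476.12414649,  230.49586177]), 'tool_rot': array([[-5.65521408e-04,  3.01995085e-01, -9.53309314e-01],
       [ 1.79065577e-03, -9.53307633e-01, -3.01995614e-01],
       [-9.99998237e-01, -1.87783381e-03, -1.65336739e-06]]), 'force': array([-0.03364372,  0.3897145 ,  0.10989676]), 'ft_torque': array([ 0.0388749 , -0.04281282, -0.0385921 ]), 'finger_gap': 85.10646068865258}
```

View pics/top0.png

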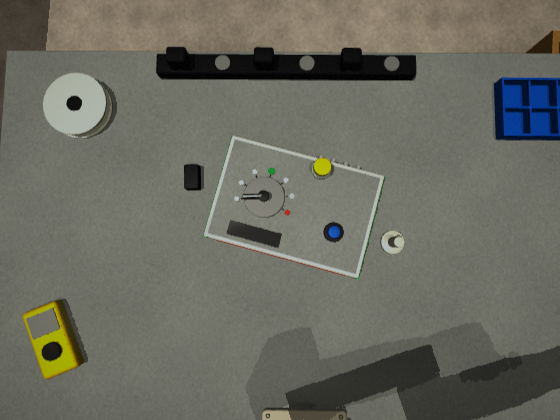

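View pics/side0.png

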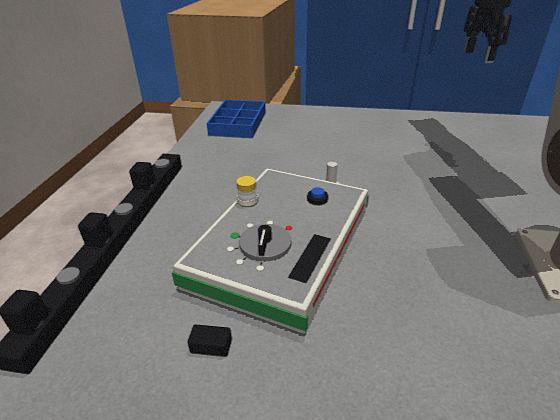

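The top view shows the fin pointing left (243,197) at the click‑0 disc (237,198). Green (271,171) is the 4th disc, so it is click 3. Red is at (287,212), blue at (334,232) and the jar at (322,168). The side view agrees. Next I measure positions.

```bash
cat > h.py <<'E'
from cell import env
import cv2,numpy as np
def ray(c,px,z):
    h,w=c["image"].shape[:2]; f=h/2/np.tan(np.radians(c["vfov"]/2)); M=c["world_to_cam"]; R,t=M[:3,:3],M[:3,3]
    d=R.T@np.array([(px[0]-c["cx"])/f,-(px[1]-c["cy"])/f,-1]); o=-R.T@t
    return o+d*(z-o[2])/d[2]
def blobs(c,lo,hi,roi=None,amin=6):
    hsv=cv2.cvtColor(c["image"],cv2.COLOR_RGB2HSV); m=cv2.inRange(hsv,lo,hi)
    if roi is not None:
        k=np.zeros_like(m); x0,y0,x1,y1=roi; k[y0:y1,x0:x1]=255; m&=k
    n,_,st,ce=cv2.connectedComponentsWithStats(m)
    return [(int(st[i,4]),ce[i]) for i in range(1,n) if st[i,4]>=amin]
E
python3 - <<'E'
from h import *
for n,roi in (("top",(215,150,375,262)),("side",(220,165,345,285))):
    c=env.read_camera(n); print(n)
    for nm,lo,hi,z in (("green",(45,90,60),(80,255,255),67),("red",(0,120,100),(8,255,255),67),("red2",(170,120,100),(180,255,255),67),("blue",(100,150,60),(130,255,255),80),("yellow",(22,150,100),(35,255,255),115),("pale",(0,0,185),(180,50,255),67)):
        for a,ce in blobs(c,lo,hi,roi):
            print(nm,a,ce.round(1),ray(c,ce,z).round(1))
E
```

```text
top
green 41 [271.  170.8] [636.2  80.   67. ]
red 22 [286.9 211.9] [543.2  43.1  67. ]
blue 125 [333.6 231.6] [499.7 -60.3  80. ]
yellow 243 [322.1 166.2] [638.6 -31.9 115. ]
pale 111 [221.9 176. ] [623.2 190.9  67. ]
pale 41 [297.9 154.1] [674.9  19.5  67. ]
pale 32 [346.4 167.1] [646.1 -90.3  67. ]
pale 11 [254.4 171.1] [635.1 117.6  67. ]
pale 11 [285.5 179.6] [616.2  47.1  67. ]
pale 11 [241. 182.] [610.  147.4  67. ]
pale 11 [236.4 198. ] [573.5 157.1  67. ]
pale 118 [367.1 233.3] [ 497.1 -136.1   67. ]
pale 177 [260.6 249.2] [459.5 100.7  67. ]
side
green 35 [234.4 234.9] [635.6  83.   67. ]
red 21 [288.4 227.4] [542.7  46.6  67. ]
red 39 [337.7 254.5] [449.  108.2  67. ]
red 20 [325.6 277.9] [464.7 166.6  67. ]
blue 122 [317.4 192.6] [499.8 -58.7  80. ]
yellow 242 [245.8 183.5] [635.4 -16.8 115. ]
pale 9 [332.1 165.2] [ 478.7 -199.    67. ]
pale 129 [295.6 176.5] [ 554.7 -137.    67. ]
pale 53 [227.5 210. ] [669.3   9.2  67. ]
pale 17 [269.6 222.1] [580.   35.6  67. ]
pale 17 [249.5 224.8] [615.6  49.4  67. ]
pale 301 [329.5 257.2] [462.2 116.9  67. ]
pale 23 [262.2 236.6] [585.   80.1  67. ]
pale 21 [229.9 248.4] [633.8 120.2  67. ]
pale 27 [239.2 261.1] [609.8 149.4  67. ]
pale 26 [259.8 267.5] [572.7 159.2  67. ]
pale 87 [228.9 281.5] [614.1 197.9  67. ]
```

Axis fit: centre ≈ (576.6, 96.5), console yaw ≈ -14.8°. It predicts green at (636.5, 80.6) and blue at (499.3, -58.9), both within 1–2 mm of the measurements. Goal is click 3, start is click 0. I approach the fin's robot side with the fingers shut.

```bash
python3 -m inch '[[[0,0,0],[0,-30,-36],-1],[[0,0,0],[0,-30,-36],-1],[[0,0,0],[0,-30,-36],-1],[[0,0,0],[0,-30,-36],-1],[[0,0,0],[0,-30,-36],-1]]'; python3 -m inch '[[[-8,0,0],[0,0,0],-1],[[-8,0,0],[0,0,0],-1],[[-8,0,0],[0,0,0],-1],[[-8,0,0],[0,0,0],-1],[[-8,0,0],[0,0,0],-1]]'; python3 -c "
from cell import env;s=env.get_state();print(s['q'].round(1),s['tool_rot'].round(3))"
```

```text
t: 0.7
tcp_pos: [278.7, -277.9, 228.7]
tool_rot: [[-0.001, 0.289, -0.957], [0.001, -0.957, -0.289], [-1.0, -0.001, 0.0]]
force: [1.6, -0.2, -0.2]
finger_gap: 12.6
t: 1.2
tcp_pos: [282.1, -270.1, 228.4]
tool_rot: [[-0.001, 0.859, -0.511], [0.003, -0.511, -0.859], [-1.0, -0.002, -0.003]]
force: [-0.4, -0.4, -0.1]
finger_gap: 0.0
[-43.9   1.5 -14.5  74.1   0.1  76.9] [[-0.001  0.859 -0.511]
 [ 0.003 -0.511 -0.859]
 [-1.    -0.002 -0.003]]
```

```bash
for i in 1 2 3; do python3 -m inch '[[[-8.4,0,0],[0,0,0],-1],[[-8.4,0,0],[0,0,0],-1],[[-8.4,0,0],[0,0,0],-1],[[-8.4,0,0],[0,0,0],-1],[[-8.4,0,0],[0,0,0],-1]]'|sed -n 1,3p; done
```

```text
t: 1.7
tcp_pos: [281.5, -269.3, 227.8]
tool_rot: [[-0.002, 0.977, 0.211], [0.005, 0.211, -0.977], [-1.0, -0.001, -0.005]]
t: 2.2
tcp_pos: [280.8, -268.6, 227.0]
tool_rot: [[-0.003, 0.571, 0.821], [0.006, 0.821, -0.571], [-1.0, 0.003, -0.006]]
t: 2.7
tcp_pos: [280.1, -267.9, 226.3]
tool_rot: [[-0.005, -0.142, 0.99], [0.007, 0.99, 0.142], [-1.0, 0.008, -0.004]]
```

```bash
python3 -m inch '[[[5,0,0],[0,0,0],-1],[[0,0,0],[4,32,23.5],-1],[[0,0,0],[4,32,23.5],-1],[[0,0,0],[4,32,23.5],-1],[[0,0,0],[4,32,23.5],-1]]'; for i in 1 2; do python3 -m inch '[[[0,0,0],[4,32,23.5],-1],[[0,0,0],[4,32,23.5],-1],[[0,0,0],[4,32,23.5],-1],[[0,0,0],[4,32,23.5],-1]]'; done;  python3 - <<'E'
from h import *
c=env.read_camera("wrist"); cv2.imwrite("pics/w1.png",c["image"][:,:,::-1])
s=env.get_state();print(s['q'].round(1),s['tcp_pos'].round(1))
E
```

```text
t: 3.2
tcp_pos: [368.1, -135.7, 210.4]
tool_rot: [[-0.003, -0.04, 0.999], [0.005, 0.999, 0.04], [-1.0, 0.005, -0.003]]
force: [0.5, -1.2, 0.2]
finger_gap: -0.1
t: 3.6
tcp_pos: [459.2, 2.1, 194.1]
tool_rot: [[-0.003, -0.04, 0.999], [0.004, 0.999, 0.04], [-1.0, 0.004, -0.002]]
force: [0.9, -0.6, -0.4]
finger_gap: 0.2
t: 4.0
tcp_pos: [550.2, 140.4, 176.9]
tool_rot: [[-0.003, -0.041, 0.999], [0.003, 0.999, 0.041], [-1.0, 0.003, -0.003]]
force: [0.4, -1.2, 0.4]
finger_gap: -0.3
[14.5 23.5  5.6 72.1  0.4 11.9] [553.3 145.7 175.4]
```

View pics/w1.png

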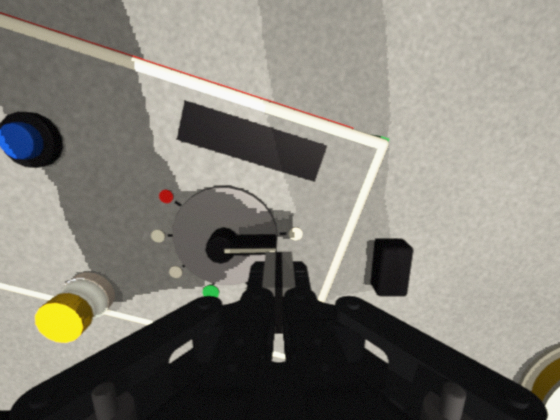

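The wrist view shows the fin from (222,245) to (275,243), pointing at the click‑0 disc (296,234). Green is at (210,291) and red at (166,196). I check the axis with this view before descending.

Run:
```python
from h import *
c=env.read_camera("wrist")
for n,p in (("red6",(166,196)),("c5",(157.5,236.5)),("c4",(175.5,272)),("c0",(296,234)),("green",(210.5,291.5))): print(n,ray(c,p,67).round(1))
print("fin tip top",ray(c,(276,250),101).round(1),"hub end",ray(c,(225,251),101).round(1), "tcp in img", env.get_state()['tcp_pos'])
```

```text
red6 [546.5  50.3  67. ]
c5 [584.3  40.5  67. ]
c4 [619.1  54.6  67. ]
c0 [576.5 164.   67. ]
green [638.4  86.6  67. ]
fin tip top [577.3 146.  101. ] hub end [579.9 106.  101. ] tcp in img [551.32013352 142.84465554 175.50107234]
```

```bash
python3 -m inch '[[[0,0,0],[0,-9,-8],-1],[[0,0,0],[30,0,0],-1],[[0,0,0],[30,0,0],-1],[[0,0,0],[20,0,0],-1],[[0,0,0],[5,0,0],-1]]';  python3 - <<'E'
from h import *
s=env.get_state();print(s['tcp_pos'].round(1))
c=env.read_camera("wrist"); cv2.imwrite("pics/w2.png",c["image"][:,:,::-1])
E
```

```text
t: 4.6
tcp_pos: [539.8, 128.4, 89.5]
tool_rot: [[-0.004, -0.044, 0.999], [0.003, 0.999, 0.044], [-1.0, 0.003, -0.003]]
force: [-0.1, -1.0, 0.4]
finger_gap: -0.6
[539.8 128.4  89.5]
```

View pics/w2.png

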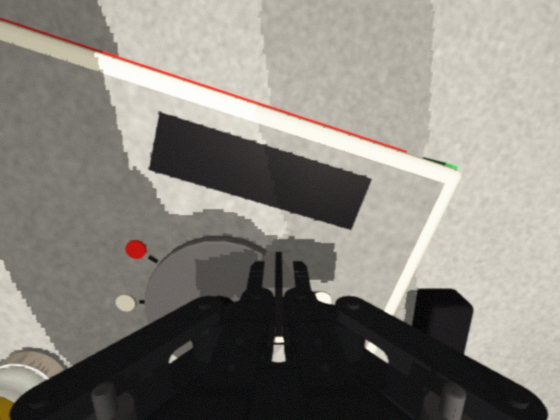

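```bash
python3 -m inch '[[[0,0,0],[1,5,8],-1],[[0,0,0],[0,0,4],-1],[[0,0,0],[0,0,3],-1],[[0,0,0],[0,0,0],-1]]'; python3 -m inch '[[[0,0,0],[0,0,2],-1],[[0,0,0],[0,0,2],-1],[[0,0,0],[0,0,0],-1]]'
```

```text
t: 5.05
tcp_pos: [558.0, 133.1, 93.2]
tool_rot: [[0.003, -0.041, 0.999], [0.004, 0.999, 0.041], [-1.0, 0.004, 0.003]]
force: [-0.3, -0.5, 0.4]
finger_gap: -0.0
t: 5.35
tcp_pos: [560.5, 133.5, 93.6]
tool_rot: [[-0.0, -0.042, 0.999], [0.004, 0.999, 0.042], [-1.0, 0.004, -0.0]]
force: [-1.5, -0.4, 1.4]
finger_gap: 0.4
```

```bash
python3 -m inch '[[[0,0,0],[0,0,-4],-1],[[0,0,0],[7,0,0],-1],[[0,0,0],[0,0,2],-1],[[0,0,0],[0,0,2],-1],[[0,0,0],[0,0,0],-1]]'; python3 -m inch '[[[5,0,0],[0,1.3,3.5],-1],[[5,0,0],[0,1.3,3.5],-1],[[0,0,0],[0,0,0],-1]]'
```

```text
t: 5.85
tcp_pos: [560.3, 133.6, 86.0]
tool_rot: [[-0.0, -0.042, 0.999], [0.004, 0.999, 0.042], [-1.0, 0.004, -0.0]]
force: [-1.9, -0.6, 2.1]
finger_gap: 0.2
t: 6.15
tcp_pos: [567.0, 136.0, 86.0]
tool_rot: [[-0.001, 0.138, 0.99], [0.003, 0.99, -0.138], [-1.0, 0.003, -0.002]]
force: [-0.4, -0.3, -0.1]
finger_gap: -0.0
```

```bash
python3 -m inch '[[[5,0,0],[0,1.3,3.5],-1],[[0,0,0],[0,0,0],-1]]'|grep -E "tcp|force|rot"; python3 -m inch '[[[5,0,0],[0,1.3,3.5],-1],[[0,0,0],[0,0,0],-1]]'|grep -E "tcp|force|rot";  python3 - <<'E'
from h import *
c=env.read_camera("side"); cv2.imwrite("pics/s3.png",cv2.resize(c["image"][190:290,190:330,::-1],None,fx=4,fy=4))
E
```

```text
tcp_pos: [571.2, 136.8, 86.1]
tool_rot: [[-0.0, 0.222, 0.975], [0.003, 0.975, -0.222], [-1.0, 0.003, -0.001]]
force: [0.4, 0.1, -0.2]
tcp_pos: [575.4, 137.3, 86.3]
tool_rot: [[0.001, 0.303, 0.953], [0.003, 0.953, -0.303], [-1.0, 0.003, -0.0]]
force: [0.7, 1.0, 0.1]
```

View pics/s3.png

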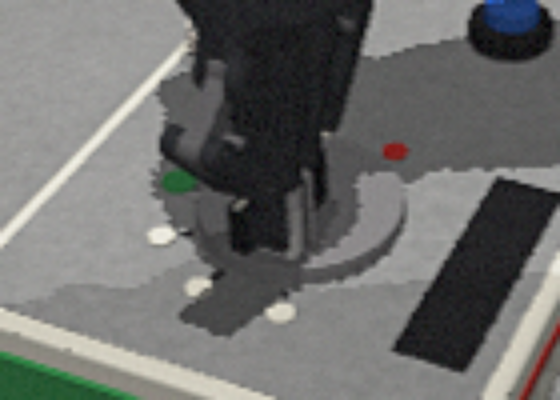

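```bash
python3 -m inch '[[[5,0,0],[0,1.1,3.1],-1],[[5,0,0],[0,1.1,3.1],-1],[[0,0,0],[0,0,0],-1]]'|grep -E "tcp|force|rot";python3 -m inch '[[[5,0,0],[0,1.1,3.1],-1],[[0,0,0],[0,0,0],-1]]'|grep -E "tcp|force|rot"; python3 -m inch '[[[5,0,0],[0,1.1,3.1],-1],[[0,0,0],[0,0,0],-1]]'|grep -E "tcp|force|rot"
```

```text
tcp_pos: [582.1, 137.1, 86.7]
tool_rot: [[0.002, 0.459, 0.888], [0.004, 0.888, -0.459], [-1.0, 0.004, 0.0]]
force: [0.0, 0.7, -0.3]
tcp_pos: [584.8, 136.6, 86.6]
tool_rot: [[0.001, 0.53, 0.848], [0.004, 0.848, -0.53], [-1.0, 0.004, -0.001]]
force: [-1.0, -0.1, -0.1]
tcp_pos: [586.6, 136.7, 86.6]
tool_rot: [[-0.001, 0.596, 0.803], [0.005, 0.803, -0.596], [-1.0, 0.004, -0.004]]
force: [-1.6, 0.4, 0.9]
```

```bash
for i in 1 2 3; do python3 -m inch '[[[5,0,0],[0,1.1,4],-1],[[0,0,0],[0,0,0],-1]]'|grep -E "tcp|force|rot"; done
```

```text
tcp_pos: [589.4, 136.1, 86.7]
tool_rot: [[-0.002, 0.658, 0.753], [0.007, 0.753, -0.658], [-1.0, 0.004, -0.006]]
force: [-0.9, 1.0, -0.0]
tcp_pos: [592.7, 135.0, 86.7]
tool_rot: [[-0.002, 0.716, 0.698], [0.008, 0.698, -0.716], [-1.0, 0.004, -0.007]]
force: [-0.5, 0.5, 0.2]
tcp_pos: [596.0, 133.3, 86.8]
tool_rot: [[-0.002, 0.769, 0.639], [0.008, 0.639, -0.769], [-1.0, 0.004, -0.007]]
force: [-0.5, -0.9, -0.6]
```

```bash
python3 -m inch '[[[5,0,0],[0,1.1,3.2],-1],[[0,0,0],[0,0,0],-1]]'|grep -E "tcp|force|rot"
python3 - <<'E'
from h import *
c=env.read_camera("side"); a=cv2.resize(c["image"][190:290,190:330,::-1],None,fx=4,fy=4)
c=env.read_camera("wrist"); b=cv2.resize(c["image"][:,:,::-1],(533,400))[:,150:390]
cv2.imwrite("pics/s4.png",np.hstack([a,b]))
E
```

```text
tcp_pos: [598.7, 131.5, 86.8]
tool_rot: [[-0.001, 0.817, 0.576], [0.008, 0.576, -0.817], [-1.0, 0.003, -0.007]]
force: [0.3, 0.6, -0.2]
```

View pics/s4.png

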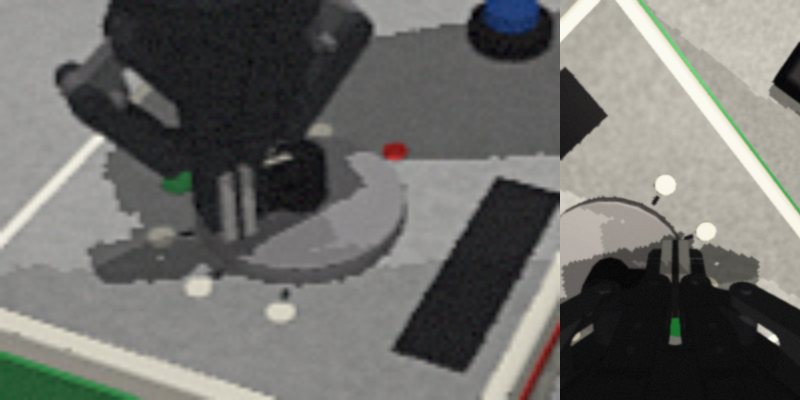

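The side view shows the hub at (295,175) and the fin hidden behind the fingertip. It has left clicks 0 and 1 and points towards the click‑2 disc (160,235). I continue gently.

```bash
for i in 1 2 3; do python3 -m inch '[[[5,0,0],[0,1.1,3.2],-1],[[0,0,0],[0,0,0],-1]]'|grep -E "tcp|force|rot"; done
```

```text
tcp_pos: [600.6, 129.5, 86.7]
tool_rot: [[-0.002, 0.862, 0.506], [0.007, 0.506, -0.862], [-1.0, 0.002, -0.008]]
force: [0.4, 0.0, -0.0]
tcp_pos: [602.7, 127.4, 86.7]
tool_rot: [[-0.003, 0.901, 0.434], [0.007, 0.434, -0.901], [-1.0, 0.001, -0.008]]
force: [0.1, -0.9, -0.3]
tcp_pos: [604.6, 125.2, 86.6]
tool_rot: [[-0.003, 0.933, 0.36], [0.007, 0.36, -0.933], [-1.0, -0.0, -0.008]]
force: [0.1, 0.1, 0.1]
```

```bash
for i in 1 2 ; do python3 -m inch '[[[5,0,0],[0,1.3,3.5],-1],[[0,0,0],[0,0,0],-1]]'|grep -E "tcp|force|rot"; done
```

```text
tcp_pos: [606.1, 123.5, 86.5]
tool_rot: [[-0.005, 0.959, 0.285], [0.009, 0.285, -0.959], [-1.0, -0.002, -0.01]]
force: [-0.4, 1.7, 0.5]
tcp_pos: [607.7, 122.3, 86.6]
tool_rot: [[-0.005, 0.978, 0.208], [0.012, 0.208, -0.978], [-1.0, -0.003, -0.013]]
force: [0.0, 0.2, -0.3]
```

```bash
for i in 1 2 ; do python3 -m inch '[[[4,0,0],[0,1.2,3.5],-1],[[0,0,0],[0,0,0],-1]]'|grep -E "tcp|force|rot"; done;  python3 - <<'E'
from h import *
c=env.read_camera("side"); a=cv2.resize(c["image"][190:290,190:330,::-1],None,fx=4,fy=4)
cv2.imwrite("pics/s5.png",a)
E
```

```text
tcp_pos: [609.3, 120.5, 86.6]
tool_rot: [[-0.005, 0.989, 0.149], [0.013, 0.149, -0.989], [-1.0, -0.003, -0.014]]
force: [0.6, 1.2, 0.1]
tcp_pos: [610.9, 118.1, 86.7]
tool_rot: [[-0.005, 0.996, 0.087], [0.014, 0.087, -0.996], [-1.0, -0.004, -0.014]]
force: [0.8, 0.7, -0.7]
```

View pics/s5.png

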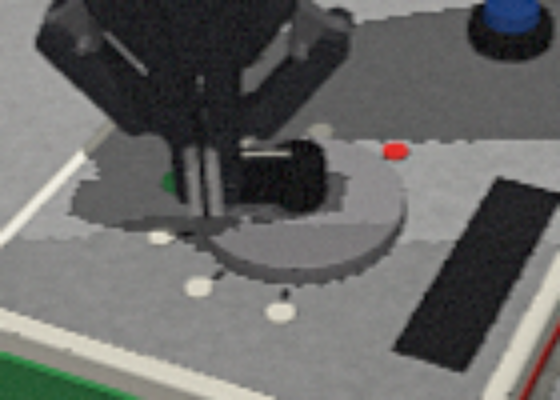

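Run:
```python
from h import *
c=env.read_camera("side")
a=ray(c,(250,228.2),101);b=ray(c,(263,228.7),101);d=a-b;print(a,b,np.degrees(np.arctan2(d[1],d[0])))
```

```text
[600.32605839 101.82021091 101.        ] [578.08252114  99.88720443 101.        ] 4.966636735330212
```

The white line, (240,153) to (290,155) in the crop, puts the fin at yaw ≈ 5°. The half-way point is 3.2°, so it needs slightly more.

```bash
python3 -m inch '[[[3,0,0],[0,1,2.5],-1],[[0,0,0],[0,0,0],-1]]'|grep -E "tcp|force|rot"; python3 -m inch '[[[3,0,0],[0,1,2.5],-1],[[0,0,0],[0,0,0],-1]]'|grep -E "tcp|force|rot"
python3 - <<'E'
from h import *
c=env.read_camera("side"); a=cv2.resize(c["image"][190:290,190:330,::-1],None,fx=4,fy=4)
cv2.imwrite("pics/s6.png",a)
E
```

```text
tcp_pos: [611.8, 116.4, 86.7]
tool_rot: [[-0.005, 0.999, 0.04], [0.014, 0.04, -0.999], [-1.0, -0.004, -0.015]]
force: [-0.5, 0.3, 0.2]
tcp_pos: [612.7, 114.1, 86.7]
tool_rot: [[-0.005, 1.0, -0.008], [0.014, -0.008, -1.0], [-1.0, -0.005, -0.014]]
force: [0.3, 0.0, 0.2]
```

View pics/s6.png

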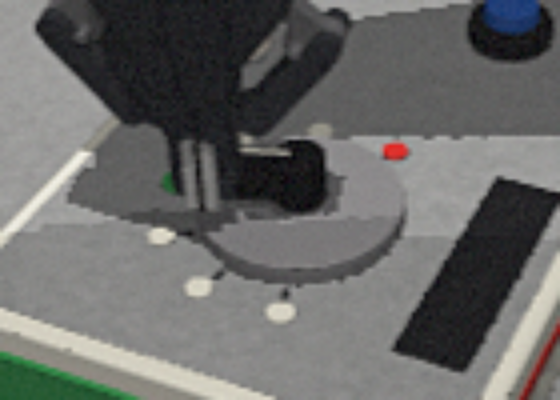

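The white line now tilts up to the left, from (290,153) to (240,142), so it appears to have snapped on. I back off and check.

```bash
python3 -m inch '[[[0,0,0],[0,0,-15],-1],[[0,0,0],[-40,0,-5],-1],[[0,0,0],[-40,0,0],-1],[[0,0,0],[-10,-25,45],-1],[[0,0,0],[0,-25,40],-1]]'; python3 -m inch '[[[0,0,0],[0,-20,45],-1],[[0,0,0],[0,-20,45],-1],[[0,0,0],[0,-10,15],-1],[[0,0,0],[0,0,0],-1]]'
python3 - <<'E'
from h import *
c=env.read_camera("side"); a=cv2.resize(c["image"][190:290,190:330,::-1],None,fx=4,fy=4)
cv2.imwrite("pics/s7.png",a); print(env.get_state()['q'].round(1))
E
```

```text
t: 10.65
tcp_pos: [565.0, 56.9, 176.8]
tool_rot: [[-0.006, 1.0, 0.011], [0.014, 0.011, -1.0], [-1.0, -0.006, -0.015]]
force: [0.1, -1.1, -0.2]
finger_gap: 0.2
t: 11.05
tcp_pos: [513.0, -51.6, 177.9]
tool_rot: [[-0.003, 1.0, 0.017], [0.014, 0.017, -1.0], [-1.0, -0.002, -0.014]]
force: [0.2, 0.4, 0.1]
finger_gap: -0.5
[-6.1 17.4 -2.9 69.9  0.8 82.9]
```

View pics/s7.png

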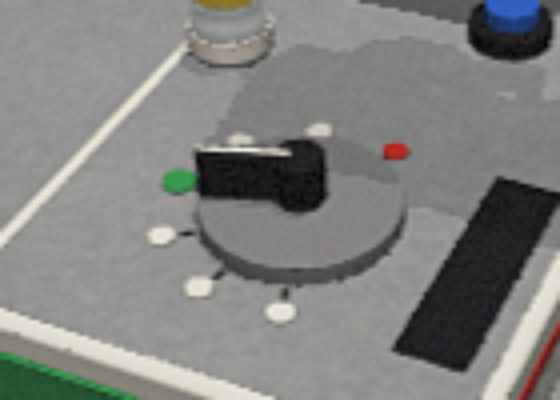

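Run:
```python
from h import *
c=env.read_camera("side")
a=ray(c,(240,227.3),101);b=ray(c,(262.6,228.5),101);d=a-b;print(a,b,np.degrees(np.arctan2(d[1],d[0])))
for y in(-14.8,21.2):
    r=np.radians(y); P=np.array([577.5+45*np.cos(r),98.5+45*np.sin(r),101,1]); 
    for n in("side","top"):
        c=env.read_camera(n);p=c["world_to_cam"]@P;f=210/np.tan(np.radians(c["vfov"]/2));print(n,y,c["cx"]-f*p[0]/p[2],c["cy"]+f*p[1]/p[2])
im=env.read_camera("top")["image"]; cv2.imwrite("pics/t8.png",cv2.resize(im[150:260,215:375,::-1],None,fx=5,fy=5))
```

```text
[617.86793784 101.91232969 101.        ] [578.86871221  99.4452477  101.        ] 3.6196944618511657
side -14.8 240.35654222018104 221.9551263567953
top -14.8 266.9814887685717 174.89040346353056
side 21.2 237.21079433455108 231.8298124095276
top 21.2 254.2385656787277 175.48525466666294
```

View pics/t8.png

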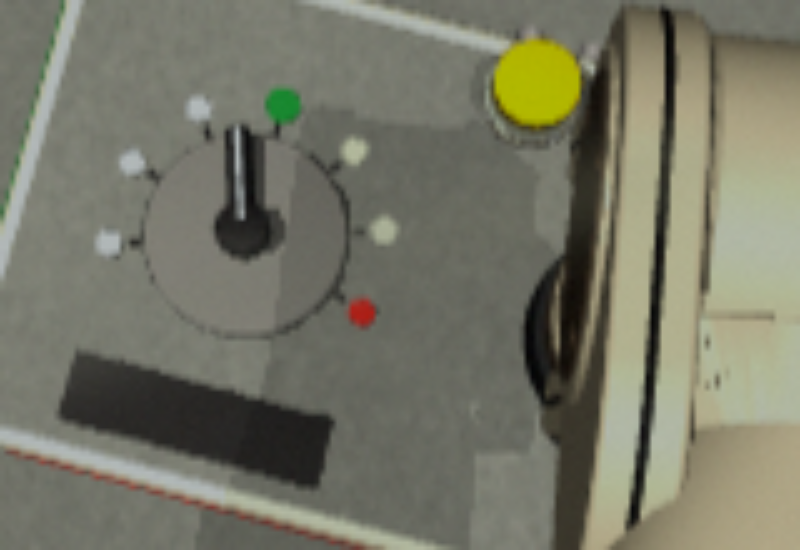

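The fin reads yaw ≈ 3.6° in side and top views. That is balanced near the half-way point, not resting in click 3. I check whether it moves with time.

```bash
python3 - <<'E'
from h import *
def fin():
    c=env.read_camera("top"); g=cv2.cvtColor(c["image"],cv2.COLOR_RGB2HSV)
    m=(g[:,:,2]<65).astype(np.uint8); k=np.zeros_like(m); cv2.circle(k,(264,196),25,1,-1); m&=k
    n,l,st,ce=cv2.connectedComponentsWithStats(m); i=1+np.argmax(st[1:,4]); ys,xs=np.nonzero(l==i)
    P=np.array([ray(c,p,98)[:2] for p in zip(xs,ys)]); d=P-[577.5,98.5]; r=np.hypot(*d.T); d=d[r>22]
    return len(d),np.degrees(np.arctan2(*d.mean(0)[::-1]))
for i in range(3): print(fin())
# s6 line
im=cv2.imread("pics/s6.png"); 
c=env.read_camera("side")
a=ray(c,(190+240/4,190+140/4),101);b=ray(c,(262.6,228.5),101);d=a-b;print(a,np.degrees(np.arctan2(d[1],d[0])))
E
python3 -m inch '[[[0,0,0],[0,0,0],-1],[[0,0,0],[0,0,0],-1],[[0,0,0],[0,0,0],-1]]'|head -2
python3 - <<'E'
from h import *
c=env.read_camera("side"); a=cv2.resize(c["image"][190:290,190:330,::-1],None,fx=4,fy=4)
t=env.read_camera("top")["image"][160:230,225:310,::-1]
cv2.imwrite("pics/s9.png",np.hstack([a[:,:400],cv2.resize(t,(400,400))]))
E
```

```text
(59, np.float64(-8.423221795190221))
(59, np.float64(-8.423221795190221))
(59, np.float64(-8.423221795190221))
[602.36682861  93.04369869 101.        ] -15.239166964186584
t: 11.9
tcp_pos: [514.6, -49.4, 177.2]
```

View pics/s9.png

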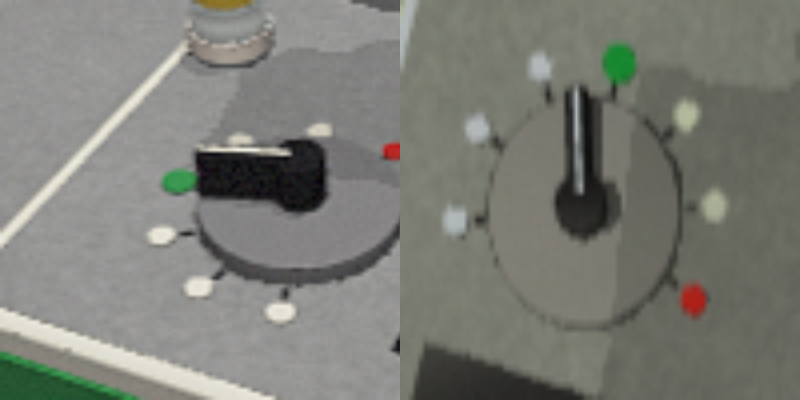

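The fin is stationary half-way between the click‑2 disc and green. I make a numeric reading of the white line from the side view and test it on the saved crops before pushing on.

```bash
cat >> h.py <<'E'
def finline(im=None):
    c=env.read_camera("side")
    a=c["image"][190:290,190:330] if im is None else cv2.resize(cv2.imread(im)[:400,:560,::-1],(140,100),interpolation=cv2.INTER_AREA)
    v=a.min(2).astype(np.uint8); k=np.zeros_like(v); k[28:47,40:86]=1
    m=((v>140)&(k>0)).astype(np.uint8); n,l,st,ce=cv2.connectedComponentsWithStats(m,connectivity=8); out=[]
    for i in range(1,n):
        if st[i,4]<5: continue
        ys,xs=np.nonzero(l==i); W=np.array([ray(c,(190+x,190+y),101)[:2] for x,y in zip(xs,ys)]).astype(np.float32)
        vx,vy,x0,y0=cv2.fitLine(W,cv2.DIST_L2,0,.01,.01).ravel(); s=1 if vx>0 else -1
        t=(W-[x0,y0])@[vx,vy]
        out.append((int(st[i,4]),"len",round(float(np.ptp(t)),1),"ang",round(float(np.degrees(np.arctan2(s*vy,s*vx))),1),"mid",W.mean(0).round(0).tolist()))
    return out
E
python3 -c "
from h import *
for f in ('pics/s5.png','pics/s6.png','pics/s7.png',None): print(f,finline(f))"
```

```text
pics/s5.png []
pics/s6.png [(6, 'len', 6.5, 'ang', -48.7, 'mid', [560.0, 103.0])]
pics/s7.png [(208, 'len', 62.9, 'ang', -10.9, 'mid', [622.0, 93.0]), (21, 'len', 10.8, 'ang', 3.1, 'mid', [571.0, 79.0])]
None [(199, 'len', 62.9, 'ang', -11.0, 'mid', [623.0, 93.0]), (20, 'len', 11.5, 'ang', 27.5, 'mid', [571.0, 80.0])]
```

```bash
sed -i 's/m=((v>140)&(k>0)).astype(np.uint8); n,l/m=((cv2.morphologyEx(v,cv2.MORPH_TOPHAT,np.ones((7,1),np.uint8))>45)\&(k>0)).astype(np.uint8); n,l/' h.py
python3 -c "
from h import *
for f in ('pics/s5.png','pics/s6.png','pics/s7.png',None): print(f,finline(f))"
```

```text
pics/s5.png [(10, 'len', 9.0, 'ang', -89.4, 'mid', [585.0, 83.0]), (29, 'len', 22.8, 'ang', -14.5, 'mid', [593.0, 97.0])]
pics/s6.png [(28, 'len', 15.8, 'ang', -40.5, 'mid', [596.0, 94.0]), (5, 'len', 4.5, 'ang', -39.6, 'mid', [582.0, 97.0])]
pics/s7.png [(12, 'len', 7.6, 'ang', 56.2, 'mid', [571.0, 80.0]), (8, 'len', 5.7, 'ang', 3.1, 'mid', [604.0, 92.0]), (23, 'len', 32.9, 'ang', 5.3, 'mid', [595.0, 98.0])]
None [(14, 'len', 8.9, 'ang', 48.7, 'mid', [571.0, 80.0]), (11, 'len', 8.6, 'ang', 13.1, 'mid', [603.0, 92.0]), (26, 'len', 36.3, 'ang', 6.1, 'mid', [596.0, 98.0])]
```

```bash
python3 -m inch '[[[0,0,0],[0,24,-43],-1],[[0,0,0],[0,24,-43],-1],[[0,0,0],[0,24,-43],-1],[[0,0,0],[0,24,-43],-1],[[0,0,0],[0,0,0],-1]]'
```

```text
t: 12.9
tcp_pos: [610.8, 127.4, 178.8]
tool_rot: [[-0.002, 1.0, 0.013], [0.013, 0.013, -1.0], [-1.0, -0.002, -0.014]]
force: [-0.2, 0.2, -1.3]
finger_gap: 0.4
```

```bash
python3 -m inch '[[[0,0,0],[35,0,-4],-1],[[0,0,0],[35,0,0],-1],[[0,0,0],[20,0,0],-1],[[0,0,0],[0,0,0],-1]]'; python3 -m inch '[[[0,0,0],[0,1,5],-1],[[0,0,0],[0,0,5],-1],[[0,0,0],[0,0,3],-1],[[0,0,0],[0,0,0],-1]]'
```

```text
t: 13.3
tcp_pos: [611.8, 134.7, 86.6]
tool_rot: [[0.001, 1.0, 0.017], [0.013, 0.017, -1.0], [-1.0, 0.001, -0.013]]
force: [0.2, -0.6, -0.1]
finger_gap: -0.2
t: 13.7
tcp_pos: [615.0, 119.3, 90.5]
tool_rot: [[0.006, 1.0, 0.015], [0.014, 0.015, -1.0], [-1.0, 0.006, -0.014]]
force: [-0.4, -0.3, 0.1]
finger_gap: 0.2
```

```bash
python3 -m inch '[[[2,0,0],[3,0,3],-1],[[0,0,0],[0,0,2],-1],[[0,0,0],[0,0,0],-1]]'|grep -E "tcp|force"; for i in 1 2; do python3 -m inch '[[[3,0,0],[0,0,2],-1],[[0,0,0],[0,0,0],-1]]'|grep -E "tcp|force";  python3 -c "
from h import *
print(finline())"; done
```

```text
tcp_pos: [616.5, 113.6, 89.7]
force: [-0.0, -0.4, 0.4]
tcp_pos: [616.7, 111.8, 90.0]
force: [0.2, -0.1, -0.2]
[(38, 'len', 27.5, 'ang', -21.7, 'mid', [597.0, 93.0])]
tcp_pos: [616.5, 110.3, 89.8]
force: [0.6, -0.3, 0.6]
[(26, 'len', 27.4, 'ang', -23.2, 'mid', [595.0, 91.0]), (7, 'len', 7.5, 'ang', 49.3, 'mid', [574.0, 85.0])]
```

The line's midpoint has swung by about 20°, consistent with click 3, and there is no force on the tool. I retreat and check.

```bash
python3 -m inch '[[[0,0,0],[0,0,-15],-1],[[0,0,0],[-40,0,-3],-1],[[0,0,0],[-40,0,0],-1],[[0,0,0],[-5,0,0],-1],[[0,0,0],[0,0,0],-1]]'|grep -E "tcp|force|rot"; python3 -m inch '[[[0,0,0],[0,-25,40],-1],[[0,0,0],[0,-25,40],-1],[[0,0,0],[0,-25,40],-1],[[0,0,0],[0,-25,40],-1],[[0,0,0],[0,0,0],-1]]'
python3 - <<'E'
from h import *
print(finline())
c=env.read_camera("side"); a=cv2.resize(c["image"][165:290,190:330,::-1],None,fx=4,fy=4)
t=env.read_camera("top")["image"][160:230,225:310,::-1]
cv2.imwrite("pics/s10.png",np.hstack([a[:,:400],cv2.resize(t,(400,500))]))
E
```

```text
tcp_pos: [617.0, 132.5, 175.8]
tool_rot: [[0.007, 0.993, -0.119], [0.017, -0.119, -0.993], [-1.0, 0.005, -0.017]]
force: [-0.7, -0.9, -0.6]
t: 15.5
tcp_pos: [493.5, -14.1, 164.4]
tool_rot: [[-0.002, 0.994, -0.109], [0.018, -0.109, -0.994], [-1.0, -0.004, -0.017]]
force: [0.8, 0.2, 1.3]
finger_gap: 0.0
[(14, 'len', 8.9, 'ang', 48.7, 'mid', [571.0, 80.0]), (11, 'len', 17.1, 'ang', -12.9, 'mid', [610.0, 88.0]), (12, 'len', 16.8, 'ang', -13.8, 'mid', [588.0, 94.0])]
```

View pics/s10.png

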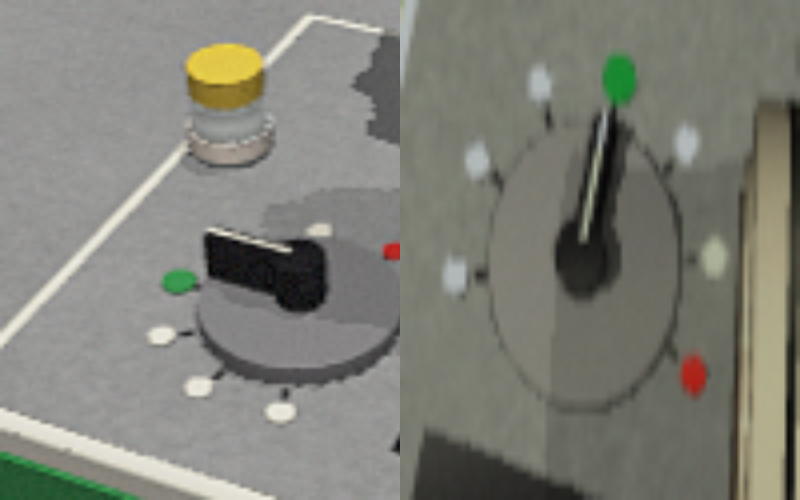

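Both views show the fin in click 3, pointing at green (line −13 to −14° against a nominal −14.8°). The jar is unmoved. Now the button.

```bash
python3 -m inch '[[[0,0,0],[5,11,44],-1],[[0,0,0],[20,0,0],-1],[[0,0,0],[0,0,0],-1],[[0,0,0],[0,0,0],-1]]'
```

```text
t: 16.05
tcp_pos: [511.7, -52.0, 139.3]
tool_rot: [[0.01, 0.995, -0.095], [0.02, -0.095, -0.995], [-1.0, 0.008, -0.021]]
force: [-0.4, 0.1, 0.3]
finger_gap: 0.1
```

```bash
python3 -m inch '[[[0,0,0],[20,-11,8],-1],[[0,0,0],[18,0,0],-1],[[0,0,0],[0,0,0],-1],[[0,0,0],[0,0,0],-1]]'|grep -E "tcp|force"
```

```text
tcp_pos: [504.7, -54.2, 103.3]
force: [0.0, -0.1, 1.0]
```

```bash
python3 -m inch '[[[0,0,0],[0,-5.5,5],-1],[[0,0,0],[8,0,0],-1],[[0,0,0],[4,0,0],-1],[[0,0,0],[0,0,0],-1]]'|grep -E "tcp|force"; for i in 1 2; do python3 -m inch '[[[0,0,0],[3,0,0],-1],[[0,0,0],[0,0,0],-1]]'|grep -E "tcp|force"; done
```

```text
tcp_pos: [501.2, -58.0, 93.5]
force: [-0.7, -1.2, 0.2]
tcp_pos: [501.4, -58.0, 90.4]
force: [-0.4, 0.5, -0.0]
tcp_pos: [501.9, -58.0, 87.4]
force: [-1.1, 0.1, -0.3]
```

```bash
for i in 1 2 3 4; do python3 -m inch '[[[0,0,0],[2,0,0],-1],[[0,0,0],[0,0,0],-1]]'|grep -E "tcp|force"; done
```

```text
tcp_pos: [502.1, -58.1, 85.6]
force: [-1.1, 0.1, 1.5]
tcp_pos: [502.1, -58.1, 83.9]
force: [-1.2, -0.0, 3.5]
tcp_pos: [502.1, -58.1, 82.2]
force: [-1.5, -0.3, 4.3]
tcp_pos: [502.2, -58.1, 81.3]
force: [-1.6, 0.3, 5.0]
```

```bash
for i in 1 2 3; do python3 -m inch '[[[0,0,0],[2.5,0,0],-1],[[0,0,0],[0,0,0],-1]]'|grep -E "tcp|force"; done
```

```text
tcp_pos: [502.2, -58.1, 81.6]
force: [-2.0, 1.3, 4.3]
tcp_pos: [502.3, -58.1, 81.6]
force: [-2.6, 0.6, 5.5]
tcp_pos: [502.4, -58.1, 81.6]
force: [-2.5, -0.4, 4.2]
```

```bash
python3 -m inch '[[[0,0,0],[4,0,0],-1]]'|grep -E "tcp|force"; python3 -m inch '[[[0,0,0],[5,0,0],-1],[[0,0,0],[5,0,0],-1]]'|grep -E "tcp|force"
```

```text
tcp_pos: [502.8, -58.1, 80.4]
force: [-13.6, 1.9, 43.2]
tcp_pos: [502.9, -58.1, 80.4]
force: [-15.6, 0.8, 42.0]
```

The button bottoms hard at z 80.4, about 6 mm below first contact. I release upward.

```bash
python3 -m inch '[[[0,0,0],[-10,0,0],-1],[[0,0,0],[-40,0,0],-1],[[0,0,0],[-40,0,0],-1],[[0,0,0],[-20,-25,20],-1],[[0,0,0],[0,-45,10],-1]]'; python3 -m inch '[[[0,0,0],[0,-45,10],-1],[[0,0,0],[0,-45,10],-1],[[0,0,0],[0,0,0],-1],[[0,0,0],[0,0,0],-1],[[0,0,0],[0,0,0],-1]]'
python3 - <<'E'
from h import *
print(finline())
for n,roi in (("top",(215,150,375,262)),("side",(220,165,345,285))):
    c=env.read_camera(n)
    for nm,lo,hi,z in (("green",(45,90,60),(80,255,255),67),("blue",(100,150,60),(130,255,255),80),("yellow",(22,150,100),(35,255,255),115)):
        for a,ce in blobs(c,lo,hi,roi,15): print(n,nm,a,ce.round(1),ray(c,ce,z).round(1))
c=env.read_camera("top"); i0=cv2.imread("pics/top0.png")[:,:,::-1]; d=np.abs(c["image"].astype(int)-i0).max(2)
print("box diff",d[160:195,180:205].mean(),"post diff",d[225:258,380:408].mean())
E
```

```text
t: 19.45
tcp_pos: [431.0, -84.3, 192.8]
tool_rot: [[0.043, 0.996, -0.082], [0.015, -0.082, -0.996], [-0.999, 0.042, -0.019]]
force: [-0.6, 0.0, 0.3]
finger_gap: -0.2
t: 19.95
tcp_pos: [332.5, -97.0, 187.2]
tool_rot: [[0.043, 0.996, -0.084], [0.015, -0.085, -0.996], [-0.999, 0.041, -0.019]]
force: [-0.5, -0.2, 0.7]
finger_gap: -0.1
[(15, 'len', 9.0, 'ang', 25.4, 'mid', [571.0, 80.0]), (11, 'len', 17.1, 'ang', -12.9, 'mid', [610.0, 88.0]), (12, 'len', 16.8, 'ang', -13.8, 'mid', [588.0, 94.0])]
top green 40 [271.  170.7] [636.4  80.   67. ]
top blue 125 [333.6 231.6] [499.7 -60.3  80. ]
top yellow 243 [322.1 166.2] [638.6 -31.9 115. ]
side green 36 [234.4 234.9] [635.7  82.7  67. ]
side blue 121 [317.4 192.6] [499.7 -58.6  80. ]
side yellow 242 [245.8 183.4] [635.5 -17.  115. ]
box diff 4.876571428571428 post diff 7.16017316017316
```

Run:
```python
from h import *
i0=cv2.imread("pics/top0.png")[:,:,::-1]; c=env.read_camera("top")
for im in (i0,c["image"]):
    d={"image":im.copy()}
    print([(a,ce.round(1)) for a,ce in blobs(d,(0,0,150),(180,80,255),(380,225,408,258),15)],[(a,ce.round(1)) for a,ce in blobs(d,(0,0,0),(180,255,40),(180,160,205,195),15)])
print("bg diff",np.abs(c["image"].astype(int)-i0).max(2)[100:130,150:220].mean())
print(env.finish_job())
```

```text
[(317, array([392.4, 242.2]))] [(418, array([192.1, 176.9]))]
[(334, array([392.4, 242.2]))] [(412, array([192. , 176.9]))]
bg diff 6.5980952380952385
the job is handed in; nothing more can be done
None
```

The selector now rests in click 3, pointing at the green marker, and the blue button has been pressed fully down and let back up. I handed the job in after about 20 s of the 51 s allowed.

- **Selector:** I pushed the fin clockwise from click 0 with the shut fingertips, using only a few newtons. The first push for the last click left it balanced half-way between clicks 2 and 3. The picture taken after backing off showed this, so I went back and pushed slightly further, and it snapped into click 3. The white line on the fin last read −13 to −14°, against −14.8° expected for click 3.
- **Button:** It went down about 6 mm to a hard stop. At the stop I pushed harder than needed, about 43 N with the fingertips. That is above the 40 N limit given for the arm or gripper body, but only the fingertips were in contact, and it is well under the 120 N wrist limit. Afterwards the button's image matched its starting position to within 0.1 pixel, so it came back up.
- **Other objects:** The jar, post and black box had not moved, to within about 0.1 pixel in the camera views. The robot was clear of everything at hand-in.
- **Disagreements:** The wrist camera placed the console 3 to 6 mm away from where the top and side cameras did. My shadow-affected top-view check read −8° while the fin was half-way, and I discarded it. I also misread one side picture as showing the fin already in click 3.

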